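Raise the spindle guard window to its mark

ROBOT

A 7-joint arm with a two-finger parallel gripper is mounted at the origin on the work surface. World frame = base frame: x ahead of the robot, y to its left, z up, the work surface at z = 0. Lengths are in m, angles in degrees, forces in N, time in s.
With the tool pointing down it reaches from about 0.4 to 0.925 m from the base axis. Payload 5.6 kg.
Tool frame: the origin (TCP) lies at the very end of the fingers, on their centre line; the grasp point (between the pads) lies 19 mm behind it; x points along the fingers, y is the direction in which the jaws open and shut, and the axes are right-handed (so a half turn about x gives the same grasp; the last joint's range is limited). The gripper opens to 85 mm and grips with 20 to 120 N. Pads are 22 mm wide; open, the fingers measure 114 mm over their backs; the gripper's body (76 mm by 85 mm) begins 54 mm behind the grasp point. The pads swing forward as they close: fully open they stand 13 mm farther back than shut.
Start: joints at [65.031, 26.786, -0.665, 91.828, 0.344, 61.387, -3.226], TCP at [0.249, -0.601, 0.231] pointing down, gripper open.
Joint ranges: [-144.91, 144.91], [-17.63, 115.5], [-89.93, 88.59], [15.96, 139.68], [-74.01, 254.01], [8.47, 105.57], [-167.45, 167.45]. Speed limits (degrees/s): [147.25, 147.25, 180, 180, 180, 180, 180].

INTERFACE

Orientations are given as a 3x3 rotation matrix whose columns are the frame's x, y, z axes.
In Python, from station import bot, eyes gives the robot as it stands.
- The arm moves only by the tool step_arm, never from a script. Its argument "deltas" is text: rows parted by semicolons, each of 5 numbers parted by spaces: the finger opening in mm, from 0 to 85.4, then the shift along the world's x, y, z in mm, then the turn about the world's z in units of 5 degrees (1.0 is 5 degrees). In form: grip dx dy dz yaw; .... A call has 1 to 8 rows; each row shifts and turns the commanded pose from where the row before left it; what a row does not reach is not made up. A row lasts 1/12 s, in which the tool goes at most 41.7 mm and 7.16 degrees, less where a joint would pass 70% of its speed; a pose out of reach is approached as far as the arm can. A call is refused whole if a number of a shift passes 41.7 or a number of a turn 1, either way. A call with a gripper value outside its range is refused whole. The fingers move at their own pace and stop on an object; "newtons" is the grip in N (left out, the last holds). Time passes only in rows, so rows that do not move let the fingers close. It gives the time, the measured TCP pose, the force and the opening at its end, in the units of the state.
- bot.observe(): the state, without advancing time (a new reading comes with each control period).
- eyes.get_image(name): name is "scene" or "top" or "wrist"; returns a dict with "image" (480x640x3 uint8, blue, green, red), "fx", "fy", "cx", "cy" (pixels), "k1" (the pictures are not rectified: a ray, as slopes to the right and down, at radius r is drawn at 1 + k1 r^2 times it, then the intrinsics apply), "eye" and "orientation" of the camera in the world; the wrist camera has in their place "T_tool_cam" (4x4, takes a point from camera to tool coordinates, whose origin is the TCP and whose axes are the tool frame's). Camera axes: x right, y down, z forward; pixel columns grow to the right and rows downward; lengths in m; the calibration is good to about 2 mm. A picture is of the moment at which its call begins: read the wrist's pose just before it. There is no depth.
- bot.job_done(): hands the job in, once; it reports no verdict.
The state is a dict: "time": time; "q": joint angles; "qd": joint speeds; "effort": joint torques, N m; "tcp_pos": TCP position; "ee_rot": TCP orientation; "contact_force": force on the tool from outside, world axes, zero at the start; "moment": the same for the moment, N m; "finger_gap": finger opening in m.
Only numpy, scipy, OpenCV 4.12 (cv2) and the standard library are available. Lean on these libraries where they do the work, as an engineer would, in place of code of your own. Each camera call takes 0.05 s, during which the arm holds its last target. There are 200 camera calls.

TASK

Open the sloping guard window of the finishing spindle: with the fingertips, push it up its rails from beneath the lip on its lower edge, until the white pointer at its left end stands over the orange band on the rail, and leave it standing there. Do not pinch or grip the lip, and leave the orange band and the loose things on the bench and in the guard where they are.

Things in the scene. Friction and masses are not known exactly. Their poses are not given: they have to be found in the camera images.
- guard: fixed green frame, 400 mm tall, on a steel base plate 400 x 400 x 10 mm, a spindle with a wooden disc inside. Origin on the bench, 10 mm nearer the robot than the plate's centre. x points level into the guard, y left, z up. Two window rails, 30 mm wide, at y = -170 and 170 mm, rise along +x at 50 degrees to the level. The tubes at the back hold counterweights
- window (a joint): how far the clear window (304 mm wide, 200 mm up the slope) has slid up its rails, in m, 0 = shut at the bottom stop, 0.19 = top stop. The counterweight nearly balances it: a push of about 2 to 4 N along the slope moves it, and it stays where it is left
- lip_mid (a point): middle of the outer edge of the underside of the window's lip, a straight ledge at the middle of the window's lower edge: 120 mm long, 14 mm thick, sticking 40 mm out at right angles to the glass. Axes: x up the slope along the window's travel, y left along the lip, z out of the glass, towards the robot and up.
- lip_root (a point): middle of the inner edge of the lip's underside, at the back of the glass; 70 mm above the bench when shut. Axes as lip_mid. The lip's lower half (7 mm) is black, its upper half bare aluminium. Below the lip a fixed green apron goes on down the slope to the bench, its face within 1 mm of z = 0 here; the face of the 5 mm glass above the lip is at z = 5 mm
- pointer (a point): middle of the white pointer bar at the window's left end, 5 mm along the slope and 34 mm across, over the left rail in line with the lip; it travels with the window. Axes as lip_mid
- mark_mid (a point): middle of the top face of the orange band on the left rail, 20 mm along the slope, 34 mm across. It marks the height to reach: the pointer is right when its middle lies over the band. Axes as lip_mid
- mark (a joint): place of the orange band along the slope, in m: the window stands right on the middle of the band when joint window has this same value. The band is stiff on its rail
- sanding_block: cork sanding block 100 x 60 x 35 mm, loose on the guard's base plate behind the window; origin: centre of its underside
- collar: loose aluminium ring, 64 mm across, 22 mm high, on the bench in front of the guard; origin: centre of its underside
- wax: yellow tin, 84 mm across, 45 mm high, standing on the bench in front of the guard; origin: centre of its underside
- glue: white glue bottle with blue cap, 60 mm across, 160 mm tall, at the right; origin: centre of its underside
- bowl: turned wooden bowl, 130 mm across, 55 mm high, at the right; origin: centre of its underside
- mallet: dark wooden carver's mallet standing on its head, 84 mm across, 215 mm tall, at the right; origin: centre of its underside
- gouge: turning gouge lying at the left, 395 mm long, wooden handle and steel blade; origin: under its middle, its x axis points to the blade's tip

How it is judged (in metres and radians):
On the way, in this order (a step that is already met when the one before it is completed fails the run):
1. the fingers push on the underside of the lip while the pointer is still below the band (contact force between the fingers and lip_under above 0.5 N and x of pointer in the frame of mark_mid below -0.01 m), for 0.1 s.
2. the pointer reaches the orange band (x of pointer in the frame of mark_mid between -0.01 and 0.01 m), for 0.1 s.
At the end, for the whole second after the job is handed in: the middle of the pointer is over the orange band (within 10 mm of the band's middle along the slope) and the window stands still (all of step 2 and velocity of joint window between -0.005 and 0.005 m/s); the robot touches nothing.
It fails at once if the lip is pinched or gripped (fingers press on its underside and its upper half at once) (contact force between the fingers and lip_under above 1.5 N and contact force between the fingers and lip_top above 1.5 N).
It fails at once if the orange band is shifted more than 5 mm (distance of mark_mid from where it was at the start of the episode above 0.005 m).
It fails at once if a loose bystander (sanding block, collar, wax tin, glue bottle, bowl, mallet or gouge) is moved more than 20 mm (distance of any of sanding_block, collar, wax, glue, bowl, mallet, gouge from where it was at the start of the episode above 0.02 m).
It also fails if it takes over 42 s, if anything falls off the work surface, if the arm or the gripper's body presses on something with over 40 N, if the wrist force passes 120 N, or if a joint passes its speed limit or range.

## Working session

There is one attempt and no reset: what is moved stays moved. The work goes in short steps, Python scripts to look and compute and a tool call to move; the robot and the scene stay as the last step left them, time stands still between calls to the robot, and variables do not carry over. Pictures are saved under pics/ and viewed, about 8 in all and at most 12, crops included, and the job is handed in when it is done.

Besides the shell and the picture viewer there is one more tool, called as name(argument=value, ...) on one line, values as JSON. step_arm: Moves the arm, as the interface text tells. Its arguments: {"type":"object","properties":{"deltas":{"type":"string"},"newtons":{"type":"number"}},"required":["deltas"]}

```bash
ls; mkdir -p pics
python3 - <<'E'
from station import bot, eyes
import cv2,numpy as np
s=bot.observe();print(s['time'],s['tcp_pos'],s['ee_rot'],s['finger_gap'])
for n in('scene','top'):
    d=eyes.get_image(n);cv2.imwrite(f'pics/{n}0.png',d['image'])
    print(n,{k:np.round(v,4).tolist() for k,v in d.items() if k!='image'})
E
```

```text
pics
0.0 [ 0.24849092 -0.6000192   0.23031998] [[-8.05980415e-04  3.82640875e-01 -9.23896808e-01]
 [ 1.61352024e-03 -9.23895407e-01 -3.82641703e-01]
 [-9.99998373e-01 -1.79912791e-03  1.27242809e-04]] 0.08542868402618564
scene {'fx': 510.8279, 'fy': 510.8279, 'cx': 308.1566, 'cy': 237.2466, 'k1': -0.0474, 'eye': [0.8593, 0.545, 0.9423], 'orientation': [[-0.8669, 0.4018, -0.2951], [0.4985, 0.7048, -0.5047], [0.0052, -0.5846, -0.8113]]}
top {'fx': 520.3079, 'fy': 520.3079, 'cx': 322.3844, 'cy': 243.4033, 'k1': -0.0261, 'eye': [0.3363, 0.0109, 1.2705], 'orientation': [[-0.0006, -0.9822, 0.1876], [-1.0, -0.0008, -0.0073], [0.0073, -0.1876, -0.9822]]}
```

View pics/scene0.png

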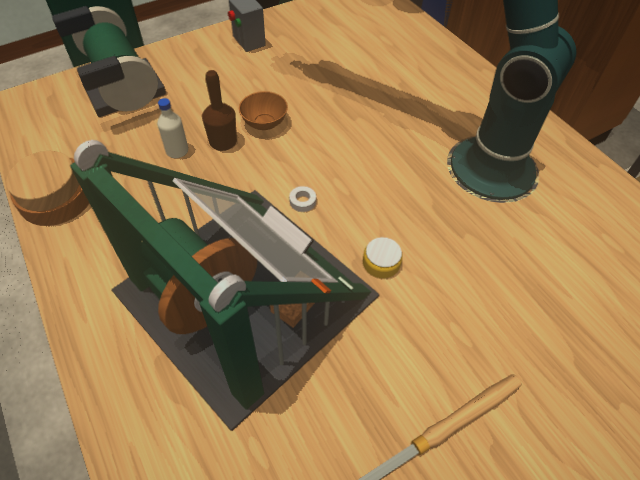

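View pics/top0.png

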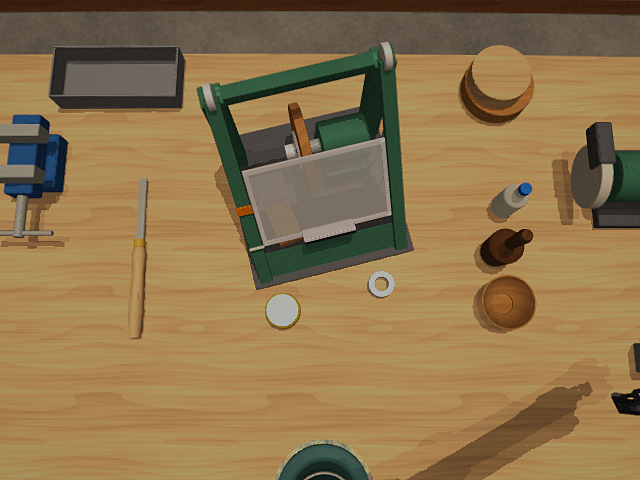

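Run:
```python
import cv2,numpy as np
a=cv2.imread('pics/top0.png')[190:290,220:420];b=cv2.imread('pics/scene0.png')[180:310,240:400]
cv2.imwrite('pics/t1.png',cv2.resize(a,None,fx=4,fy=4,interpolation=2));cv2.imwrite('pics/s1.png',cv2.resize(b,None,fx=4.5,fy=4.5,interpolation=2))
```

```text
(no output)
```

View pics/t1.png

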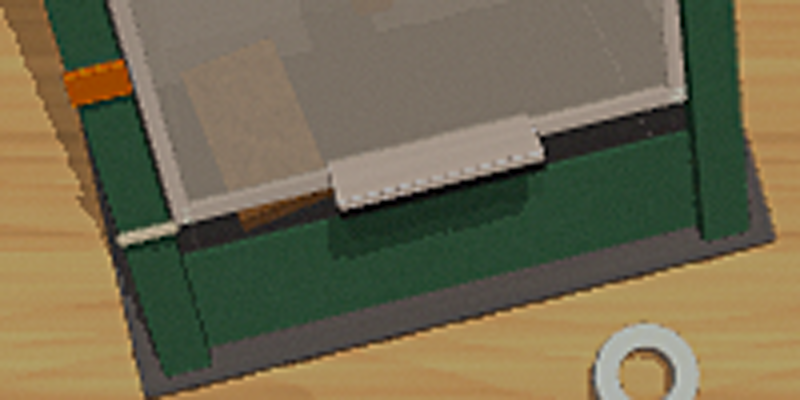

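View pics/s1.png

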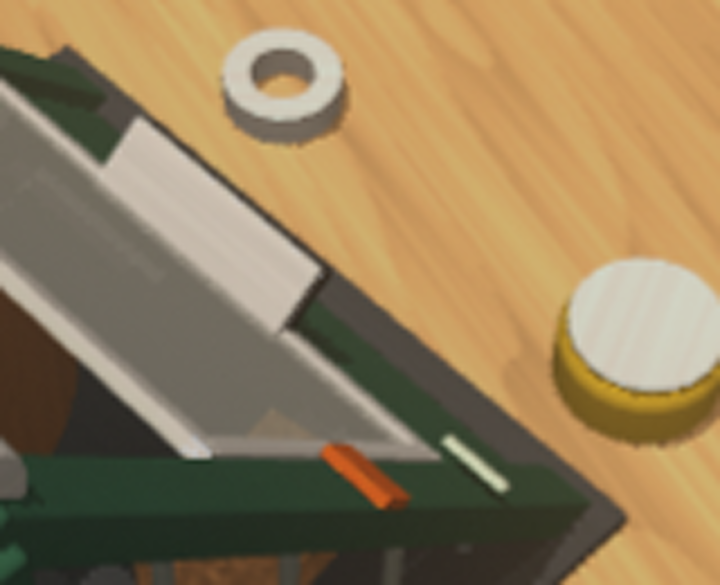

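```bash
cat > h.py <<'E'
import numpy as np,cv2
C={'scene':(510.8279,308.1566,237.2466,-.0474,[0.8593,0.545,0.9423],[[-0.8669,0.4018,-0.2951],[0.4985,0.7048,-0.5047],[0.0052,-0.5846,-0.8113]]),
'top':(520.3079,322.3844,243.4033,-.0261,[0.3363,0.0109,1.2705],[[-0.0006,-0.9822,0.1876],[-1.0,-0.0008,-0.0073],[0.0073,-0.1876,-0.9822]])}
def ray(n,p):
    f,cx,cy,k,e,R=C[n]
    u=cv2.undistortPoints(np.array([[p]],float),np.array([[f,0,cx],[0,f,cy],[0,0,1]]),np.array([k,0,0,0.]))[0,0]
    d=np.array(R)@[u[0],u[1],1];return np.array(e),d/np.linalg.norm(d)
def tri(pt,ps):
    A=np.zeros((3,3));b=np.zeros(3);rs=[ray('top',pt),ray('scene',ps)]
    for e,d in rs:
        P=np.eye(3)-np.outer(d,d);A+=P;b+=P@e
    x=np.linalg.solve(A,b);return x,[np.linalg.norm(np.cross(x-e,d)) for e,d in rs]
def plane(n,p,z):
    e,d=ray(n,p);return e+d*(z-e[2])/d[2]
E
python3 - <<'E'
from h import *
np.set_printoptions(precision=4,suppress=True)
T=lambda x,y:(x/4+220,y/4+190)
S=lambda x,y:(x/4.5+240,y/4.5+180)
for n,a,b in [('FL',T(148,397),S(626,517)),('FR',T(775,240),S(65,47)),('ptr',T(148,234),S(475.5,464.5)),('band',T(99,83),S(364,475)),('lipL',T(343,209),S(330,272))]:
    x,r=tri(a,b);print(n,x,np.round(r,4));
FL=plane('top',T(148,397),.01);FR=plane('top',T(775,240),.01);print(FL,FR,np.linalg.norm(FL-FR))
y=(FL-FR)/np.linalg.norm(FL-FR);xg=np.array([y[1],-y[0],0]);o=(FL+FR)/2+.19*xg;o[2]=0
print('o',o,'yaw',np.degrees(np.arctan2(xg[1],xg[0])))
G=lambda p:np.array([(p-o)@xg,(p-o)@y,p[2]])
P,_=tri(T(148,234),S(475.5,464.5));B,_=tri(T(99,83),S(364,475))
L,_=tri(T(343,209),S(330,272))
s=np.array([.6428,0,.766])
print('ptr',G(P),'band',G(B),'diff along slope',(G(B)-G(P))@s,'lipL',G(L))
for h in (.1,.11,.12,.13,.14):
  print(h,G(plane('top',T(343,209),h)),G(plane('top',T(545,161),h)))
E
```

```text
FL [0.4634 0.1623 0.0021] [0.0017 0.0017]
FR [ 0.5616 -0.2247  0.0039] [0.0002 0.0002]
ptr [0.5466 0.1517 0.1039] [0.0008 0.0008]
band [0.6152 0.1707 0.1815] [0.0009 0.0009]
lipL [0.5567 0.0419 0.1182] [0.0031 0.0031]
[0.4637 0.1602 0.01  ] [ 0.5607 -0.2238  0.01  ] 0.3959606110964596
o [0.6964 0.0147 0.    ] yaw 14.169124801261704
ptr [-0.1117  0.1695  0.1039] band [-0.0406  0.1711  0.1815] diff along slope 0.10515014959063822 lipL [-0.1289  0.0606  0.1182]
0.1 [-0.1236  0.0576  0.1   ] [-0.1246 -0.0619  0.1   ]
0.11 [-0.1255  0.0578  0.11  ] [-0.1265 -0.0607  0.11  ]
0.12 [-0.1274  0.0581  0.12  ] [-0.1285 -0.0594  0.12  ]
0.13 [-0.1294  0.0583  0.13  ] [-0.1304 -0.0582  0.13  ]
0.14 [-0.1313  0.0585  0.14  ] [-0.1323 -0.0569  0.14  ]
```

step_arm(deltas="0 0 0 30 0; 0 16 35 0 -0.83; 0 16 35 0 -0.83; 0 16 35 0 0; 0 16 35 0 0; 0 16 35 0 0; 0 16 35 0 0; 0 16 35 0 0")

```text
time: 0.77
tcp_pos: [0.361, -0.3535, 0.2611]
ee_rot: [[-0.0, 0.245, -0.969], [0.0, -0.969, -0.245], [-1.0, -0.0, 0.0]]
contact_force: [1.5, -0.1, -0.6]
finger_gap: 0.0004
```

step_arm(deltas="0 17 36 0 0; 0 17 36 0 0; 0 17 36 0 0; 0 17 36 0 0; 0 17 36 0 0; 0 17 36 0 0; 0 17 36 0 0; 0 17 36 0 0")

```text
time: 1.43
tcp_pos: [0.497, -0.0657, 0.2612]
ee_rot: [[-0.0, 0.245, -0.969], [-0.0, -0.969, -0.245], [-1.0, 0.0, 0.0]]
contact_force: [0.6, -0.7, 0.2]
finger_gap: 0.0002
```

step_arm(deltas="0 12 37 0 0; 0 0 0 -25 0; 0 0 0 0 0")

```text
time: 1.68
tcp_pos: [0.507, -0.0277, 0.2331]
ee_rot: [[-0.006, 0.251, -0.968], [0.001, -0.968, -0.251], [-1.0, -0.003, 0.005]]
contact_force: [-1.7, -0.8, -1.2]
finger_gap: -0.0002
```

Run:
```python
from station import bot, eyes
import cv2,numpy as np
s=bot.observe();print(s['time'],s['tcp_pos'],s['contact_force'])
d=eyes.get_image('wrist');cv2.imwrite('pics/w0.png',d['image'])
print({k:np.round(v,4).tolist() for k,v in d.items() if k!='image'})
np.savez('w0.npz',**{k:d[k] for k in d if k!='image'},tcp=s['tcp_pos'],R=s['ee_rot'])
```

```text
1.6833 [ 0.50698255 -0.02773284  0.23308328] [-1.71884394 -0.77448341 -1.15112515]
{'fx': 369.6634, 'fy': 369.6634, 'cx': 319.1103, 'cy': 234.5512, 'k1': -0.007, 'T_tool_cam': [[0.0001, -0.2903, 0.9569, -0.1426], [1.0, 0.0003, -0.0, -0.0003], [-0.0003, 0.9569, 0.2903, -0.0742], [0.0, 0.0, 0.0, 1.0]]}
```

View pics/w0.png

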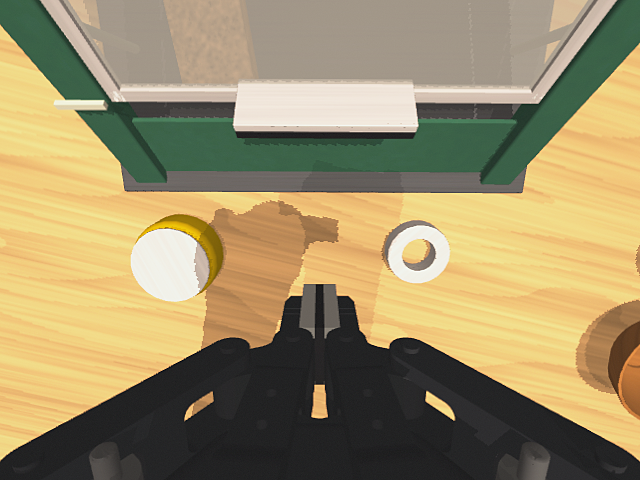

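step_arm(deltas="0 0 -2 -32 0; 0 0 -2 -32 0; 0 0 0 -32 0; 0 0 0 -32 0; 0 15 4 0 0; 0 15 4 0 0; 0 10 2 0 0; 0 0 0 0 0")

```text
time: 2.4
tcp_pos: [0.5511, -0.0253, 0.1091]
ee_rot: [[0.003, 0.244, -0.97], [-0.0, -0.97, -0.244], [-1.0, 0.001, -0.003]]
contact_force: [-0.3, 0.1, 0.1]
finger_gap: -0.0
```

step_arm(deltas="0 3 0.8 0 0; 0 3 0.8 0 0; 0 3 0.8 0 0; 0 0 0 0 0; 0 0 0 0 0")

```text
time: 2.82
tcp_pos: [0.5576, -0.0223, 0.1085]
ee_rot: [[0.0, 0.245, -0.969], [-0.0, -0.969, -0.245], [-1.0, 0.0, -0.0]]
contact_force: [0.0, 0.6, -0.4]
finger_gap: -0.0002
```

step_arm(deltas="0 1.5 0.4 -3 0; 0 1.5 0.4 0 0; 0 1.5 0.4 0 0; 0 1.5 0.4 0 0; 0 0 0 0 0; 0 0 0 0 0")

```text
time: 3.32
tcp_pos: [0.5597, -0.0217, 0.1046]
ee_rot: [[-0.009, 0.245, -0.97], [-0.002, -0.97, -0.245], [-1.0, -0.0, 0.01]]
contact_force: [-10.9, -2.2, 8.7]
finger_gap: 0.0002
```

step_arm(deltas="0 1.2 0.3 3 0; 0 2.5 0.6 3.1 0; 0 2.5 0.6 3.1 0; 0 2.5 0.6 3.1 0; 0 0 0 0 0")

```text
time: 3.73
tcp_pos: [0.5697, -0.0192, 0.1171]
ee_rot: [[-0.007, 0.245, -0.97], [-0.002, -0.97, -0.245], [-1.0, -0.0, 0.007]]
contact_force: [-8.2, -1.9, 6.2]
finger_gap: -0.0001
```

Run:
```python
from station import bot, eyes
import cv2,numpy as np
a=eyes.get_image('top')['image'][190:290,220:420];b=eyes.get_image('scene')['image'][180:310,240:400]
a=cv2.resize(a,(400,200),interpolation=2);a=cv2.resize(a,(720,360),interpolation=2);b=cv2.resize(b[20:130],(720,495)[:2] and (349,240),interpolation=2)
cv2.imwrite('pics/t2.png',np.vstack([a,np.hstack([b,np.zeros((240,371,3),np.uint8)])]))
s=bot.observe();print(s['time'],s['tcp_pos'],s['contact_force'])
```

```text
3.8333 [ 0.56973578 -0.01917583  0.11713259] [-7.14470082 -1.24018903  5.58122502]
```

View pics/t2.png

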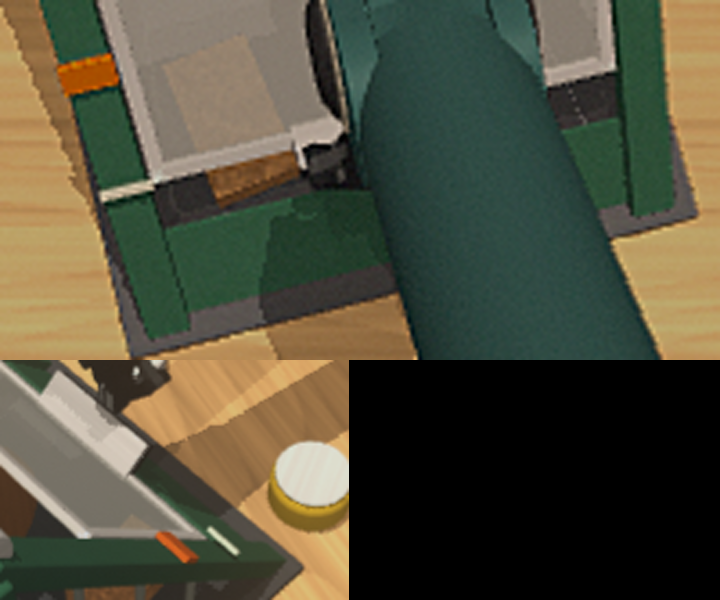

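step_arm(deltas="0 2.5 0.6 3.1 0; 0 2.5 0.6 3.1 0; 0 2.5 0.6 3.1 0; 0 2.5 0.6 3.1 0; 0 2.5 0.6 3.1 0; 0 2.5 0.6 3.1 0; 0 2.5 0.6 3.1 0; 0 2.5 0.6 3.1 0")

```text
time: 4.5
tcp_pos: [0.5892, -0.0142, 0.1413]
ee_rot: [[-0.008, 0.245, -0.969], [-0.001, -0.969, -0.245], [-1.0, -0.001, 0.008]]
contact_force: [-7.3, -1.6, 2.2]
finger_gap: -0.0003
```

step_arm(deltas="0 2.5 0.6 3.1 0; 0 2.5 0.6 3.1 0; 0 2.5 0.6 3.1 0; 0 2.5 0.6 3.1 0; 0 0 0 0 0")

```text
time: 4.92
tcp_pos: [0.6, -0.0115, 0.1544]
ee_rot: [[-0.006, 0.245, -0.969], [-0.001, -0.969, -0.245], [-1.0, -0.001, 0.006]]
contact_force: [-7.7, -0.4, 4.4]
finger_gap: -0.0
```

```bash
cat >> h.py <<'E'
def look(name):
    from station import bot,eyes
    out=[]
    for n,(x,y,w,h) in {'top':(220,190,70,80),'scene':(280,240,100,70)}.items():
        im=eyes.get_image(n)['image'];c=im[y:y+h,x:x+w]
        out.append(cv2.resize(c,(360*w//h,360),interpolation=cv2.INTER_CUBIC))
    cv2.imwrite(name,np.hstack(out));s=bot.observe();print(s['time'],s['tcp_pos'],s['contact_force'],[o.shape for o in out])
E
python3 -c "
from h import *
look('pics/l3.png')"
```

```text
5.0167 [ 0.59999798 -0.01153452  0.15435266] [-7.38243776  0.10398127  5.05948946] [(360, 315, 3), (360, 514, 3)]
```

View pics/l3.png

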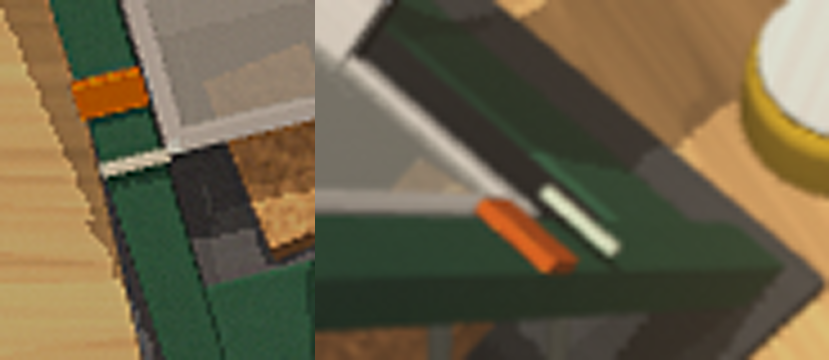

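Run:
```python
from h import *
P,r=tri((250,226.2),(331.4,282.8));B,q=tri((244.7,210.7),(321.1,285.5))
s=np.array([.6232,.1577,.766]);print(P,r,B,q,(B-P)@s,(P-[.5466,.1517,.1039])@s)
```

```text
[0.58723308 0.16204538 0.15462582] [np.float64(0.0007156305926749114), np.float64(0.0007156305926748587)] [0.61506585 0.17086605 0.18188611] [np.float64(0.0010212746214249885), np.float64(0.0010212746214249304)] 0.0396177832825876 0.06580997926322574
```

step_arm(deltas="0 2.5 0.6 3.1 0; 0 2.5 0.6 3.1 0; 0 2.5 0.6 3.1 0; 0 2.5 0.6 3.1 0; 0 2.5 0.6 3.1 0; 0 2.5 0.6 3.1 0; 0 2.5 0.6 3.1 0; 0 2.5 0.6 3.1 0")

```text
time: 5.68
tcp_pos: [0.6194, -0.0066, 0.1784]
ee_rot: [[-0.008, 0.245, -0.969], [-0.001, -0.969, -0.245], [-1.0, -0.001, 0.008]]
contact_force: [-7.6, -0.6, 1.6]
finger_gap: -0.0002
```

step_arm(deltas="0 1.2 0.3 1.5 0; 0 0 0 0 0")

```text
time: 5.85
tcp_pos: [0.6212, -0.0062, 0.1805]
ee_rot: [[-0.006, 0.245, -0.969], [-0.001, -0.969, -0.245], [-1.0, -0.001, 0.006]]
contact_force: [-7.3, -0.5, 4.6]
finger_gap: -0.0001
```

```bash
python3 -c "
from h import *
look('pics/l4.png')"
```

```text
5.95 [ 0.6211884  -0.0061483   0.18049417] [-7.7241969  -0.33205418  4.21100135] [(360, 315, 3), (360, 514, 3)]
```

View pics/l4.png

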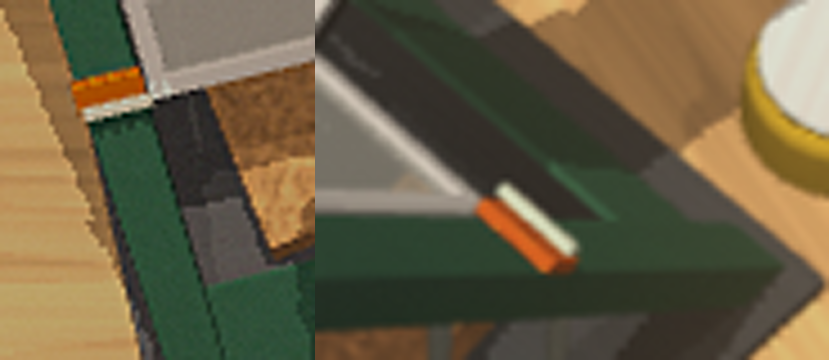

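Run:
```python
from h import *
P,r=tri((246,214),(323.2,283));B=np.array([.61507,.17087,.18189])
s=np.array([.6232,.1577,.766]);z=np.array([-.7427,-.1879,.6428]);print(P,r,(B-P)@s,(B-P)@z)
```

```text
[0.60850442 0.16783308 0.18015798] [np.float64(0.0005957072954814156), np.float64(0.0005957072954815947)] 0.005897322599455929 -0.004333551363872464
```

step_arm(deltas="0 1.9 0.5 2.3 0; 0 1.9 0.5 2.3 0; 0 0 0 0 0; 0 0 0 0 0; 0 0 0 0 0")

```text
time: 6.37
tcp_pos: [0.6249, -0.0052, 0.1851]
ee_rot: [[-0.006, 0.245, -0.969], [-0.001, -0.969, -0.245], [-1.0, -0.001, 0.006]]
contact_force: [-7.9, -0.3, 4.3]
finger_gap: -0.0
```

step_arm(deltas="0 -3 -0.8 0 0; 0 -5 -1.3 0 0; 0 -10 -2.5 0 0; 0 -20 -5 0 0; 0 -30 -7.5 0 0; 0 0 0 0 0; 0 0 0 0 0; 0 0 0 0 0")

```text
time: 7.03
tcp_pos: [0.5603, -0.0223, 0.1862]
ee_rot: [[0.002, 0.245, -0.97], [0.0, -0.97, -0.245], [-1.0, 0.0, -0.002]]
contact_force: [0.8, 0.4, -0.4]
finger_gap: -0.0003
```

```bash
python3 -c "
from h import *
look('pics/l5.png')"
```

```text
7.1333 [ 0.56054201 -0.02188859  0.18597972] [-0.0627601  -0.26943432 -0.0046579 ] [(360, 315, 3), (360, 514, 3)]
```

View pics/l5.png

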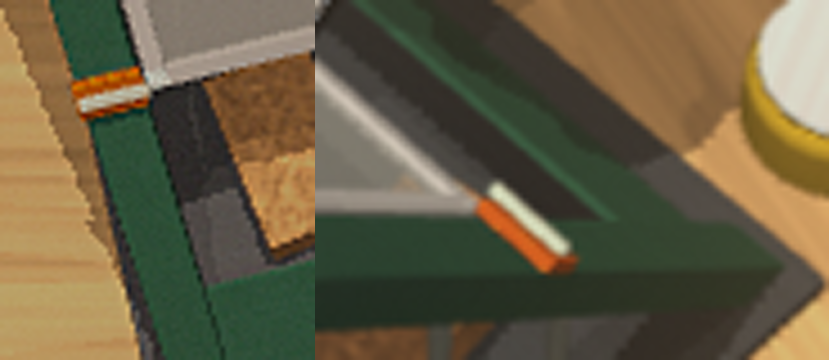

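Run:
```python
from h import *
P,r=tri((245.1,211.6),(321.8,282.6));B=np.array([.61507,.17087,.18189])
print(P,r,(B-P)@[.6232,.1577,.766])
from station import bot
print(bot.observe()['contact_force'])
bot.job_done()
```

```text
[0.61223894 0.16902343 0.18637406] [np.float64(0.0006070057615182056), np.float64(0.0006070057615182209)] -0.001379269097140974
[-0.0627601  -0.26943432 -0.0046579 ]
the job is handed in; nothing more can be done
```

I pushed the window up with shut, downward-pointing fingertips under the outer edge of its lip. I then backed the tool about 65 mm clear and handed the job in at about 7 s of the 42 s allowed.

- **Pointer:** by the last two-camera measurement it stands about 1.4 mm past the middle of the band, against the 10 mm allowed. The camera calibration is good to about 2 mm.
- **Release:** the last wrist force reading was under 0.3 N, so the robot is touching nothing. I took only one picture after backing off, so I did not check separately that the window was standing still.
- **Pushing force:** while pushing, the tool felt about 7–11 N, with an upward part of 2–9 N. I put the upward part down to friction at the edge. No other check disagreed.
- **Band and loose things:** the orange band and the wax tin showed no visible movement. I did not look at the other loose things again at the end, but the tool path stayed clear of them.

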